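# Check a painted test tile under the loupe

### The job

Check the painted test tile under the loupe: lay the tile, painted face up, down gently (not dropped) and flat between the eight brass pins of the inspection stand and let go of it, then take the loupe from its wooden rest and hold it level over the middle of the tile, with the lens at the height of the red pointer on the stand's post. Finish while still holding the loupe there, motionless and touching nothing but your gripper. The lens must never touch the tile, and the red pointer, the gold pot, the amber bottle, the burnisher, the eraser and the pencil stay where they are.

Things in the scene. Friction and masses are not known exactly. Their poses are not given: they have to be found in the camera images.
- tile: square white glazed test tile with painted colour strokes on its upper face, 70 x 70 x 8 mm, loose, flat on the bench, painted face up. Origin: centre of its underside; x, y along its edges, z up. Grasp it across two facing edges. It starts to the left (+y) or right (-y) of the stand; the loupe's rest is on the other side
- stand: fixed grey inspection stand: plate 12 mm thick, 112 mm wide (y), from 55 mm in front of (-x) to 125 mm behind (+x) its origin; pin nest for the tile in front, steel post (10 mm diameter, 162 mm high) at x = +105 mm. Origin: at bench level under the nest's centre; z up, x from the nest towards the post (away from the robot)
- nest (a point): nest centre on the plate's top, 12 mm above the bench; axes as the stand's. Eight brass pins at (x, y) = (+-40, +-26) and (+-26, +-40) mm, 6 mm thick, 11 mm high, tapering above 6 mm to 2.4 mm at the tip: the tile has 2 mm of play on each side, its edges along x and y, in any quarter turn. The 46 mm gap in the middle of each side is free for a finger
- pointer_tip (a point): tip of the thin red pointer on the red collar of the post, pointing level at the nest axis, 78 mm behind the nest's centre. Its height, 81 to 121 mm above the bench, marks the focal height for the middle of the lens; the collar is held by friction only and can be pushed out of its setting
- loupe: loupe, about 90 g: lens in a black rim (70 mm diameter, 10 mm high) with a dark wooden handle. Origin: lens centre at mid thickness; z up when level. Handle along -x from -52 to -152 mm, 18 mm wide (y), 14 mm high (z), flat sided, centred on the lens's mid plane; free for fingers from -55 to -125 mm. Starts level in its rest, lens centre 45 mm above the bench, handle roughly towards the robot
- loupe_rest: fixed wooden rest of the loupe: board 190 x 70 x 10 mm, padded pillar under the lens with two side cheeks 47 mm high, and a notched saddle 50 mm high under the handle's end. Origin at bench level; the lens centre rests at x = +50, z = +45 mm in its frame, the saddle stands at x = -85 mm. The loupe lifts straight up out of it
- gold_pot: bystander: small white porcelain pot with a cork, 42 mm diameter, 46 mm high, loose; origin under its centre
- amber_bottle: bystander: amber glass bottle with a black cap, 64 mm diameter, 111 mm high, loose; origin under its centre
- agate_burnisher: bystander: thin wooden handled burnisher, 13 x 149 x 13 mm, lying loose on the right of the bench; origin under its centre, long axis y
- grey_eraser: bystander: grey eraser, 20 x 44 x 15 mm, loose on the right of the bench; origin under its centre, long axis y
- yellow_pencil: bystander: yellow pencil, 8 x 182 x 8 mm, loose on the right of the bench; origin under its centre, long axis y
Not all that is in view belongs to the job. What is shaped like the tile but pink is not meant.

How it is judged (in metres and radians):
On the way, in this order (a step that is already met when the one before it is completed fails the run):
1. the tile lies flat between the pins, painted face up, and is let go of (horizontal distance between tile and nest below 0.005 m and z of tile in the frame of nest between -0.002 and 0.002 m and angle between tile's own z axis and vertical below 0.04 rad and contact force between the fingers and tile below 0.05 N and linear speed of tile below 0.02 m/s), for 0.2 s.
2. the loupe is lifted out of its rest in the gripper (z of loupe in the frame of loupe_rest above 0.06 m and contact force between the fingers and loupe above 1 N and contact force between loupe and loupe_rest below 0.05 N), for 0.2 s.
At the end, for the whole second after the job is handed in: Loupe held, touching nothing else, still: lens centre within 12 mm sideways of the tile centre, within 7 mm of the pointer height, level to 0.10 rad. Tile untouched, face up, within 5 mm of the nest centre and 2 mm in height, flat to 0.04 rad (horizontal distance between loupe and tile below 0.012 m and z of loupe in the frame of pointer_tip between -0.007 and 0.007 m and angle between loupe's own z axis and vertical below 0.1 rad and linear speed of loupe below 0.02 m/s and angular speed of loupe below 0.15 rad/s and contact force between the fingers and loupe above 1 N and contact force between loupe and stand below 0.05 N and contact force between loupe and loupe_rest below 0.05 N and contact force between each of loupe, the fingers and tile below 0.05 N and horizontal distance between tile and nest below 0.005 m and z of tile in the frame of nest between -0.002 and 0.002 m and angle between tile's own z axis and vertical below 0.04 rad); the arm keeps its last pose, push and grip.
It fails at once if the loupe touches the tile (contact force between loupe and tile above 0.2 N).
It fails at once if the tile is dropped (more than about 18 mm) (contact force between the fingers and tile below 0.05 N and linear speed of tile above 0.6 m/s).
It fails at once if the pointer is pushed out of its setting (more than 4 mm) (distance of pointer_tip from where it was at the start of the episode above 0.004 m).
It fails at once if a bystander (gold pot, amber bottle, burnisher, eraser, pencil) is moved more than 20 mm (distance of any of gold_pot, amber_bottle, agate_burnisher, grey_eraser, yellow_pencil from where it was at the start of the episode above 0.02 m).
It also fails if it takes over 45 s, if anything falls off the work surface, if the arm or the gripper's body presses on something with over 40 N, if the wrist force passes 120 N, or if a joint passes its speed limit or range.

### The arm

A 6-joint arm with a two-finger parallel gripper is mounted at the origin on a cart in front of the work surface, level with it; the furniture and walls round the work are solid. World frame = base frame: x ahead of the robot, y to its left, z up, the work surface at z = 0. Lengths are in m, angles in degrees, forces in N, time in s.
With the tool pointing down it reaches from about 0.4 to 0.825 m from the base axis. Payload 7 kg.
Tool frame: the origin (TCP) lies midway between the tips of the shut fingers; the grasp point (between the pads) lies 19 mm behind it; z points along the fingers, y is the direction in which the jaws open and shut (so a half turn about z gives the same grasp; the last joint's range is limited). The gripper opens to 88 mm and grips with 3 to 60 N. Pads are 19 mm wide; open, the fingers measure 130 mm over their backs; the gripper's body (78 mm by 193 mm) begins 47 mm behind the grasp point.
Start: joints at [-59.353, 20.546, 0.682, 0, -70.136, -16.507], TCP at [0.165, -0.655, 0.227] pointing down, gripper open.
Joint ranges: [-176.03, 176.03], [-82.01, 121.73], [-58.28, 71.71], [-173.87, 95.51], [-174.79, -0.11], [-173.66, 173.66]. Speed limits (degrees/s): [136.94, 136.94, 172.46, 180, 180, 180].

### API

Orientations are given as [roll, pitch, yaw] about the fixed x, y, z axes, in that order (R = Rz(yaw) Ry(pitch) Rx(roll)).
In Python, from plant import r gives the robot as it stands. The module is installed in compiled form; this text tells all that it offers.
- The arm moves only by the tool send_rows, never from a script. Its argument "motion" is a list of rows, each an object with "travel": the shift along the tool's x, y, z in m, a list of three; "spin": the turn about the tool's z in degrees. In form: [{"travel": [tx, ty, tz], "spin": spin}, ...]. A call has 1 to 5 rows; each row shifts and turns the pose as measured when the row begins, along the tool's axes as they then stand; what a row does not reach is not made up. A row lasts 1/12 s, in which the tool goes at most 41.7 mm and 7.16 degrees, less where a joint would pass 70% of its speed; a pose out of reach is approached as far as the arm can. A call is refused whole if a number of a shift passes 0.0417 or a number of a turn 7.16, either way. A call with a gripper value outside its range is refused whole. "gripper" is the gripper command: -1 is shut, 1 is fully open, values between are in proportion, set as the call begins (left out, the last holds). The fingers move at their own pace and stop on an object; "squeeze" is the grip in N (left out, the last holds). Time passes only in rows, so rows that do not move let the fingers close. It gives the time, the measured TCP pose, the force and the opening at its end, in the units of the state.
- r.get_state(): the state, without advancing time (a new reading comes with each control period).
- r.capture(name): name is "side" or "top" or "wrist"; returns (picture, depth): 480x640x3 uint8, blue, green, red; 480x640 float32, m along the optical axis (not along the pixel's ray), 0 where there is no reading.
- r.get_calibration(name): a dict with "fov_y" (degrees; the focal length in pixels is half the picture's height over the tangent of half this angle, whatever the lens; pixels are square), "cx", "cy" (the principal point, pixels), "origin" and "orientation" of the camera in the world. Camera axes: x right, y down, z forward; pixel columns grow to the right and rows downward; lengths in m; the calibration is good to about 2 mm. A picture is of the moment at which its call begins: read the wrist's pose just before it. get_calibration takes no time and is no camera call; for the wrist camera it gives the pose at the moment of the call.
- r.close_job(): hands the job in, once; it reports no verdict.
Trained networks look in the newest picture that a camera, given by its name, has taken for a name from the list of things; names that differ only in an ending like _2 or _b are one class to them, and where a whole thing is asked for, a point or a joint stands for the part that bears it (a point fixed in the world has none). Each returns a list of dicts, best first, with "conf" (0 to 1); they miss things now and then, are a little off and sometimes report something else, mostly with a low value. They report only what shows in the picture. A call takes as long as a camera call. They do not tell look-alikes from the thing itself.
- r.boxes_of(camera, target): "at" ([x, y, z] in m, in the coordinates of the camera as it stood for that picture, good to about 4 mm: the middle of the surface that is visible of it).
- r.pinpoint(camera, target): "at" ([x, y, z] in m, in the coordinates of the camera as it stood for that picture, good to about 4 mm: a listed point, or the origin of a listed thing).
The state is a dict: "time_s": time; "joints": joint angles; "qd": joint speeds; "joint_torque": joint torques, N m; "tcp_pos": TCP position; "eef_rot": TCP orientation; "contact_force": force on the tool from outside, world axes, zero at the start; "moment": the same for the moment, N m; "gripper_width": finger opening in m.
Only numpy, scipy, OpenCV 4.12 (cv2) and the standard library are available. Lean on these libraries where they do the work, as an engineer would, in place of code of your own. Each camera call takes 0.05 s, during which the arm holds its last target. There are 200 camera calls.

## Working session

There is one attempt and no reset: what is moved stays moved. The work goes in short steps, Python scripts to look and compute and a tool call to move; the robot and the scene stay as the last step left them, time stands still between calls to the robot, and variables do not carry over. Pictures are saved under pics/ and viewed, about 8 in all and at most 12, crops included, and the job is handed in when it is done.

Besides the shell and the picture viewer there is one more tool, called as name(argument=value, ...) on one line, values as JSON. send_rows: Moves the arm, as the interface text tells. Its arguments: {"type":"object","properties":{"motion":{"type":"array"},"gripper":{"type":"number"},"squeeze":{"type":"number"}},"required":["motion"]}

```bash
mkdir -p pics
cat > h.py <<'E'
from plant import r
import numpy as np, cv2
from scipy.spatial.transform import Rotation as R
np.set_printoptions(precision=4,suppress=True)
def pose(c):
    o=np.array(c["orientation"],float)
    M=o if o.shape==(3,3) else (R.from_euler("xyz",o,degrees=True).as_matrix() if o.size==3 else R.from_quat(o).as_matrix())
    return M,np.array(c["origin"],float)
def cap(n):
    c=r.get_calibration(n); p,d=r.capture(n); return c,p,d
def w(c,v):
    M,o=pose(c); return M@np.array(v)+o
def cloud(c,d):
    f=240/np.tan(np.radians(c["fov_y"]/2)); v,u=np.mgrid[:480,:640]
    M,o=pose(c); P=np.stack([(u-c["cx"])/f*d,(v-c["cy"])/f*d,d],-1)
    return P@M.T+o
def px(c,P):
    M,o=pose(c); q=M.T@(np.array(P)-o); f=240/np.tan(np.radians(c["fov_y"]/2)); return q[:2]/q[2]*f+[c["cx"],c["cy"]]
E
python3 - <<'E'
from h import *
print(r.get_state())
for n in ("top","side"):
    c,p,d=cap(n); print(n,c); cv2.imwrite(f"pics/{n}0.png",p)
    for t in ["tile","stand","nest","pointer_tip","loupe","loupe_rest","gold_pot","amber_bottle"]:
        for x in r.pinpoint(n,t)[:3]: print(t,round(x["conf"],2),w(c,x["at"]),px(c,w(c,x["at"])))
E
```

```text
{'time_s': 0.0, 'joints': array([-59.3526,  20.5917,   0.6317,  -0.0188, -70.1353, -16.5071]), 'qd': array([ 0.0637,  0.0051,  0.0092, -0.0268, -0.0814, -0.0242]), 'joint_torque': array([ -0.0003, -58.2716,  29.3068,   6.9977,   0.007 ,  -0.0001]), 'tcp_pos': array([ 0.1647, -0.6541,  0.2256]), 'eef_rot': array([ 179.9035,   -0.0102, -165.8661]), 'contact_force': array([ 0.2176, -0.9616,  0.0055]), 'moment': array([-0.0333, -0.0217, -0.0309]), 'gripper_width': 0.08759353224670541}
top {'fov_y': 57.62602219968656, 'cx': 318.9732207069306, 'cy': 238.86593700732132, 'origin': array([ 0.4552, -0.1288,  1.2069]), 'orientation': array([-172.4649,   -0.4567,  -89.2651])}
tile 0.8 [ 0.5891  0.2954 -0.0051] [163.9786 246.1834]
tile 0.57 [0.4662 0.278  0.0008] [166.9448 290.6257]
stand 0.76 [0.5407 0.0626 0.0016] [246.5786 264.4703]
stand 0.44 [ 0.486  -0.4557  0.0007] [434.2806 286.826 ]
nest 0.55 [0.5371 0.0648 0.0078] [245.3787 265.5945]
pointer_tip 0.49 [0.6107 0.0399 0.1104] [249.7956 233.8571]
loupe 0.88 [ 0.5213 -0.1187  0.0444] [312.0206 271.4869]
loupe_rest 0.86 [ 0.4753 -0.1173 -0.00
[... 268 characters left out ...]
 'cy': 234.7776798209949, 'origin': array([ 0.0098, -1.2748,  0.7778]), 'orientation': array([-118.814 ,   -1.4219,  -26.1244])}
tile 0.72 [0.7461 0.1858 0.0047] [322.6697 204.3192]
tile 0.66 [0.5854 0.2961 0.0079] [270.2597 199.0645]
stand 0.97 [0.5459 0.0652 0.0019] [284.0969 229.7893]
nest 0.79 [0.54   0.0641 0.0103] [282.5168 228.0254]
pointer_tip 0.54 [0.6124 0.0407 0.1151] [305.8971 197.9724]
pointer_tip 0.25 [ 0.5239 -0.1179  0.0472] [300.5717 244.7155]
loupe 0.7 [ 0.5241 -0.1221  0.0474] [301.2031 245.2838]
loupe_rest 0.59 [ 0.4792 -0.1127  0.0053] [285.9321 259.241 ]
gold_pot 0.54 [0.7475 0.1822 0.0031] [323.4404 205.0374]
amber_bottle 0.57 [0.7703 0.0628 0.0005] [344.5044 218.2379]
```

Run:
```python
import cv2
p=cv2.imread("pics/top0.png"); cv2.imwrite("pics/top0c.png",cv2.resize(p[150:340,110:370],None,fx=3,fy=3,interpolation=cv2.INTER_CUBIC))
```

```text
(no output)
```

View pics/top0c.png

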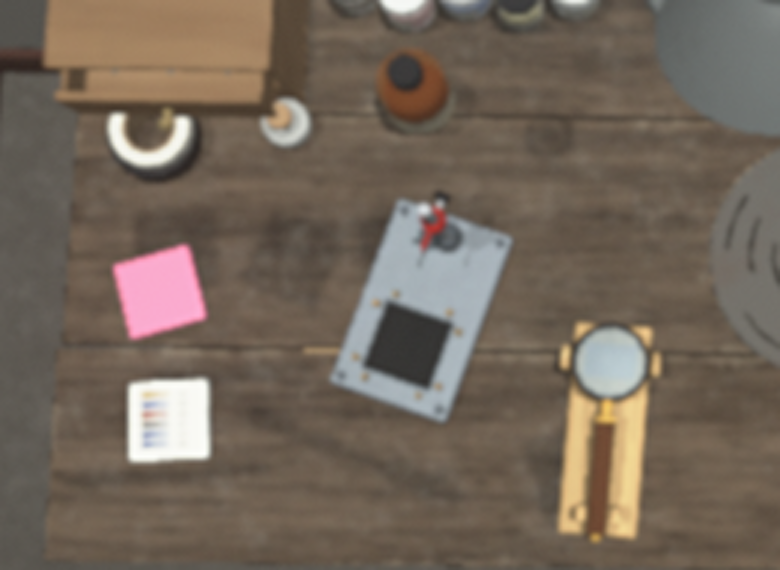

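View pics/top0.png

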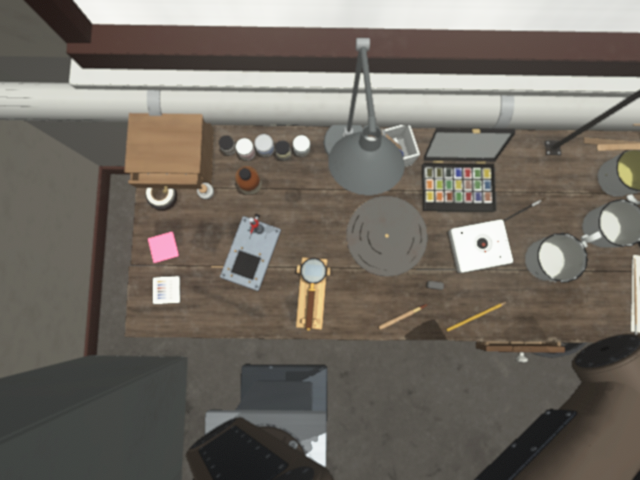

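Two square candidates in the top view: pink at (163,247) and white with painted strokes at (166,290). The white one is the tile, as the enlarged crop (170,420) shows strokes; the pink one is the decoy. The stand is at (246,264), yaw about -18°, with the loupe in its rest at (312,271). Next I'll check the swing corridor and the yaws.

Run:
```python
from h import *
c,p,d=cap("top"); P=cloud(c,d); ok=d>0
hsv=cv2.cvtColor(p,cv2.COLOR_BGR2HSV)
X,Y,Z=P[...,0],P[...,1],P[...,2]
for lo in np.arange(-0.6,0.5,0.1):
    for xl in (.3,.45,.6,.7):
        m=ok&(Y>lo)&(Y<lo+.1)&(X>xl)&(X<xl+.15)&(Z<1); print("%.2f"%Z[m].max() if m.any() else None,end=" ")
    print("y",round(lo,2))
m=ok&(hsv[...,1]<70)&(hsv[...,2]>150)&(abs(X-.466)<.06)&(abs(Y-.278)<.06)
q=P[m][:,:2].astype(np.float32); print("tile",len(q),cv2.minAreaRect(q),np.median(Z[m]))
m=ok&(Z>.006)&(Z<.018)&(abs(X-.57)<.13)&(abs(Y-.05)<.11)
q=P[m][:,:2].astype(np.float32); print("stand",len(q),cv2.minAreaRect(q))
```

```text
0.67 0.04 0.04 0.04 y -0.6
0.69 0.10 0.09 0.07 y -0.5
0.69 0.10 0.10 0.10 y -0.4
0.01 0.10 0.59 0.59 y -0.3
0.06 0.06 0.58 0.57 y -0.2
0.05 0.06 0.02 0.06 y -0.1
0.01 0.03 0.16 0.12 y -0.0
0.01 0.02 0.13 0.14 y 0.1
0.02 0.02 0.13 0.14 y 0.2
0.01 0.01 0.13 0.14 y 0.3
None None None None y 0.4
tile 740 ((0.46943116188049316, 0.2816934883594513), (0.073793925344944, 0.0759439691901207), 0.763394296169281) 0.008489943031192215
stand 2461 ((0.5721074938774109, 0.05553669482469559), (0.1591143012046814, 0.21616680920124054), 83.09732055664062)
```

send_rows(motion=[{"travel": [-0.026,0.03,0],"spin": 7},{"travel": [-0.026,0.03,0],"spin": 7},{"travel": [-0.026,0.03,0],"spin": 0},{"travel": [-0.026,0.03,0],"spin": 0},{"travel": [-0.026,0.03,0],"spin": 0}], gripper=1)

```text
time_s: 1.37
tcp_pos: [0.2812, -0.4959, 0.2235]
eef_rot: [179.9, -0.2, 179.0]
contact_force: [1.7, -0.4, -0.3]
gripper_width: 0.0876
```

send_rows(motion=[{"travel": [-0.026,0.03,0],"spin": 0},{"travel": [-0.026,0.03,0],"spin": 0},{"travel": [-0.026,0.03,0],"spin": 0},{"travel": [-0.026,0.03,0],"spin": 0},{"travel": [-0.02,0.036,0],"spin": 0}])

```text
time_s: 1.78
tcp_pos: [0.4126, -0.3357, 0.2249]
eef_rot: [-180.0, 0.0, 179.0]
contact_force: [1.6, -1.4, 0.1]
gripper_width: 0.0879
```

send_rows(motion=[{"travel": [-0.012,0.039,0],"spin": 0},{"travel": [-0.012,0.039,0],"spin": 0},{"travel": [-0.012,0.039,0],"spin": 0},{"travel": [-0.012,0.039,0],"spin": 0},{"travel": [-0.012,0.039,0],"spin": 0}])

```text
time_s: 2.2
tcp_pos: [0.478, -0.1377, 0.2258]
eef_rot: [-179.9, 0.2, 179.0]
contact_force: [0.4, -0.7, 1.4]
gripper_width: 0.0879
```

send_rows(motion=[{"travel": [0,0.041,0],"spin": 0},{"travel": [0,0.041,0],"spin": 0},{"travel": [0,0.041,0],"spin": 0},{"travel": [0,0.041,0],"spin": 0},{"travel": [0,0.01,0],"spin": 0}])

```text
time_s: 2.62
tcp_pos: [0.4822, 0.0432, 0.2272]
eef_rot: [180.0, 0.5, 179.2]
contact_force: [-1.1, -0.9, 0.5]
gripper_width: 0.0875
```

```bash
cat > look.py <<'E'
from h import *
import sys
s=r.get_state(); print(s["time_s"],s["tcp_pos"],s["eef_rot"])
c,p,d=cap("wrist"); print(c["origin"],c["orientation"],c["fov_y"]); n=sys.argv[1]; cv2.imwrite(f"pics/{n}.png",p); np.savez(n,d=d,M=pose(c)[0],o=pose(c)[1],cc=[c["cx"],c["cy"],c["fov_y"]],p=p)
for t in sys.argv[2:]:
    for x in r.pinpoint("wrist",t)[:2]: print(t,round(x["conf"],2),w(c,x["at"]),px(c,w(c,x["at"])))
E
python3 look.py w1 tile stand nest pointer_tip loupe loupe_rest
```

```text
2.6167 [0.4822 0.0432 0.2272] [179.9876   0.4754 179.1944]
[0.4099 0.0435 0.3836] [163.9863  -0.0261  89.2235] 62.69915882811971
tile 0.71 [0.4679 0.2776 0.001 ] [559.6884 184.3977]
stand 0.82 [ 0.5397  0.0631 -0.0008] [338.8828 256.7987]
nest 0.81 [0.5458 0.0672 0.0102] [343.5209 265.9508]
pointer_tip 0.63 [0.5417 0.0647 0.0111] [341.0512 262.4915]
pointer_tip 0.53 [0.6105 0.0351 0.1118] [311.0535 385.6455]
loupe 0.66 [ 0.524  -0.1227  0.0417] [138.2736 258.0348]
loupe_rest 0.74 [ 0.4742 -0.1165 -0.0067] [158.7431 195.0493]
```

View pics/w1.png

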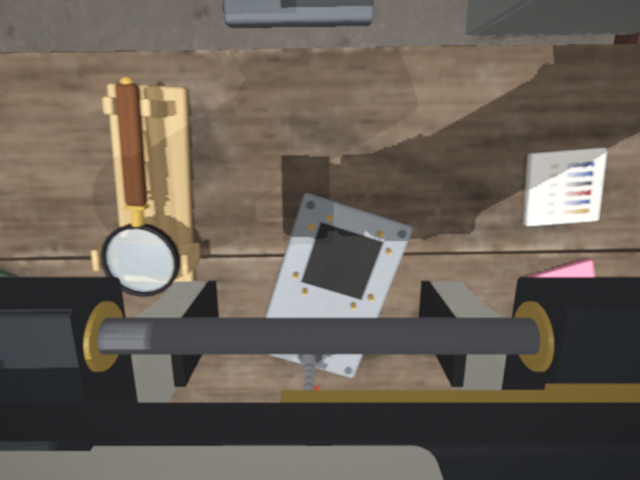

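The wrist view shows the nest's dark square at (342,262) with brass pins round it, the loupe's lens at (140,258) with its handle up to (127,85), and the white tile at (565,188). I'll measure each by segmentation.

```bash
cat > seg.py <<'E'
from h import *
def ray(z,uv,h):
    M,o,cc=z["M"],z["o"],z["cc"]; f=240/np.tan(np.radians(cc[2]/2)); uv=np.asarray(uv,float).reshape(-1,2)
    D=np.c_[(uv-cc[:2])/f,np.ones(len(uv))]@M.T; return (o+D*((h-o[2])/D[:,2])[:,None])[:,:2]
def blob(m,near):
    m=cv2.morphologyEx(m.astype(np.uint8),cv2.MORPH_OPEN,np.ones((3,3)))
    C,_=cv2.findContours(m,cv2.RETR_EXTERNAL,cv2.CHAIN_APPROX_NONE)
    return max([c for c in C if cv2.pointPolygonTest(c,near,True)>-15],key=cv2.contourArea)
def rect(z,m,near,h):
    c=blob(m,near); return cv2.minAreaRect((ray(z,c,h)*1000).astype(np.float32))
E
python3 - <<'E'
from seg import *
z=np.load("w1.npz"); p=z["p"]; hsv=cv2.cvtColor(p,cv2.COLOR_BGR2HSV); H,S,V=[hsv[...,i].astype(int) for i in range(3)]
for u,v in [(342,262),(290,320),(565,188),(130,130),(175,150)]: print(hsv[v,u])
print("nest",rect(z,(V<80)&(np.indices(V.shape)[0]<300)&(abs(np.indices(V.shape)[1]-342)<50),(342.,262.),.012))
t=(V>140)&(S<60)|((np.indices(V.shape)[0]>160)&(abs(np.indices(V.shape)[0]-188)<22)&(abs(np.indices(V.shape)[1]-578)<20))
print("tile",rect(z,t,(565.,188.),.008))
hd=(V<130)&(S>110)&((H<15)|(H>170))&(np.indices(V.shape)[1]<155)&(abs(np.indices(V.shape)[0]-145)<60)
c=blob(hd,(130.,140.)); q=ray(z,c,.052)*1000; print("handle",cv2.minAreaRect(q.astype(np.float32)))
q=ray(z,[[130.5,110],[134,190],[140,258],[127,80]],.045); print(q)
P=ray(z,[[337,262]],.012);print(P)
E
```

```text
[30  4 64]
[120  14  71]
[ 30   5 255]
[ 12 142 142]
[ 19  88 226]
nest ((539.7584838867188, 64.21907043457031), (63.757625579833984, 64.28316497802734), 71.35069274902344)
tile ((470.3638000488281, 278.3885192871094), (71.39081573486328, 74.70038604736328), 3.410964250564575)
handle ((424.83636474609375, -109.51358032226562), (16.86374855041504, 95.13221740722656), 86.21379089355469)
[[ 0.3954 -0.1096]
 [ 0.461  -0.1161]
 [ 0.5229 -0.1195]
 [ 0.3726 -0.1091]]
[[0.5408 0.0606]]
```

send_rows(motion=[{"travel": [0.002,0.04,0],"spin": 0},{"travel": [0.002,0.04,0],"spin": 0},{"travel": [0.002,0.04,0.01],"spin": 0},{"travel": [0.002,0.04,0.01],"spin": 0},{"travel": [0.002,0.04,0.01],"spin": 0}])

```text
time_s: 3.38
tcp_pos: [0.4798, 0.2329, 0.1991]
eef_rot: [179.9, 0.7, 177.7]
contact_force: [0.6, -1.1, 1.3]
gripper_width: 0.0876
```

send_rows(motion=[{"travel": [0.002,0.035,0.02],"spin": 0},{"travel": [0,0,0.01],"spin": 0},{"travel": [0,0,0],"spin": 0}])

```text
time_s: 3.63
tcp_pos: [0.4807, 0.2731, 0.1661]
eef_rot: [179.9, 0.7, 177.7]
contact_force: [-0.1, -0.9, 0.4]
gripper_width: 0.0877
```

```bash
python3 look.py w2 tile
```

```text
3.6333 [0.4807 0.2731 0.1661] [179.9062   0.6724 177.6826]
[0.4078 0.2751 0.3222] [163.7911  -0.1068  87.7118] 62.69915882811971
tile 0.94 [0.4685 0.2785 0.0024] [324.5936 200.8747]
tile 0.72 [0.5933 0.2943 0.0037] [346.9306 336.145 ]
```

View pics/w2.png

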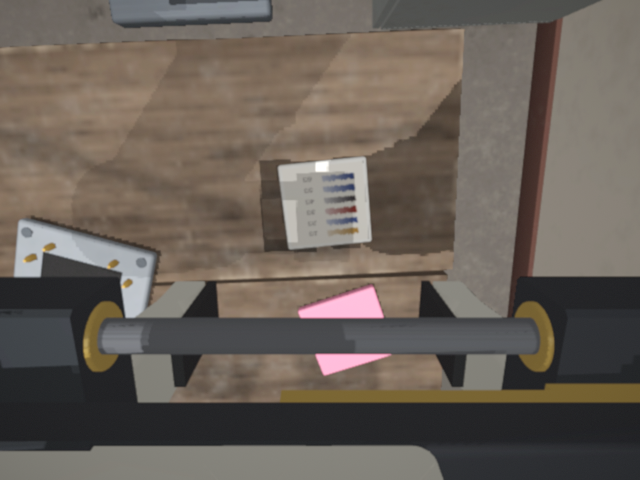

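White tile at (325,203), strokes up, clear of the pink decoy at (345,330).

Run:
```python
from seg import *
z=np.load("w2.npz"); p=z["p"]; hsv=cv2.cvtColor(p,cv2.COLOR_BGR2HSV); H,S,V=[hsv[...,i].astype(int) for i in range(3)]
m=(V>140)&(S<45); m[:150]=0; m[262:]=0; m[:,:262]=0; m[:,390:]=0; m[175:240,295:360]=1
c=blob(m,(325.,203.)); h=cv2.convexHull(c); print(cv2.minAreaRect(h)); print(cv2.minAreaRect((ray(z,h,.008)*1000).astype(np.float32)))
q=ray(z,[[279,166],[364,157],[371,243],[288,249]],.008); print(q,q.mean(0)); a=q[1]-q[0]; print(np.degrees(np.arctan2(-a[0],a[1])))
z2=np.load("w1.npz")
```

```text
((325.320068359375, 202.3077392578125), (85.88906860351562, 88.16873931884766), 84.47245788574219)
((469.77459716796875, 279.087890625), (70.57819366455078, 69.6290512084961), 3.6319141387939453)
[[0.4382 0.2435]
 [0.4339 0.3105]
 [0.5045 0.3158]
 [0.507  0.2464]] [0.4709 0.2791]
3.6588971079603474
```

send_rows(motion=[{"travel": [0.006,0.003,0.025],"spin": -6.2},{"travel": [0.006,0.003,0.03],"spin": 0},{"travel": [0,0,0.03],"spin": 0},{"travel": [0,0,0.02],"spin": 0},{"travel": [0,0,0],"spin": 0}])

```text
time_s: 4.15
tcp_pos: [0.4768, 0.2749, 0.0676]
eef_rot: [179.4, 1.4, -176.3]
contact_force: [-0.4, -0.9, 0.7]
gripper_width: 0.0878
```

```bash
python3 look.py w3 tile
python3 - <<'E'
from seg import *
s=r.get_state(); R0=R.from_euler("xyz",s["eef_rot"],degrees=True).as_matrix()
print(R0.T@(np.array([.470,.279,.004])-s["tcp_pos"]), 183.65-s["eef_rot"][2])
E
```

```text
4.15 [0.4768 0.2749 0.0676] [ 179.4439    1.3896 -176.3394]
[0.4022 0.2679 0.2228] [163.0739  -0.5673  93.7018] 62.69915882811971
[0.01   0.0023 0.0666] 359.9435923914245
```

View pics/w3.png

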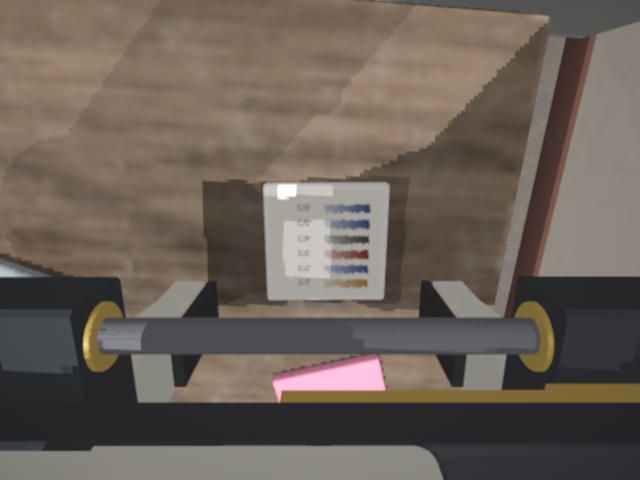

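Run:
```python
from seg import *
z=np.load("w3.npz"); q=ray(z,[[265,183],[388,183],[384,299],[267,299]],.008); print(q*1000,q.mean(0))
s=r.get_state(); R0=R.from_euler("xyz",s["eef_rot"],degrees=True).as_matrix()
print(R0.T@(np.r_[q.mean(0),.004]-s["tcp_pos"]))
```

```text
[[437.3503 243.1353]
 [433.1134 310.2276]
 [502.4888 315.9122]
 [506.6741 246.0819]] [0.4699 0.2788]
[0.0101 0.0021 0.0666]
```

send_rows(motion=[{"travel": [0.007,0.001,0.02],"spin": 0},{"travel": [0.004,0.001,0.02],"spin": 0},{"travel": [0.0,0,0.012],"spin": 0},{"travel": [0,0,0],"spin": 0}])

```text
time_s: 4.58
tcp_pos: [0.4751, 0.2812, 0.0274]
eef_rot: [178.7, 2.3, -176.5]
contact_force: [0.1, 0.4, 0.7]
gripper_width: 0.0882
```

```bash
cat > rel.py <<'E'
from h import *; import sys
a=[float(x) for x in sys.argv[1:]]
s=r.get_state(); R0=R.from_euler("xyz",s["eef_rot"],degrees=True).as_matrix()
print(s["time_s"],s["tcp_pos"],s["eef_rot"],s["contact_force"],s["gripper_width"]); print("travel",R0.T@(np.array(a[:3])-s["tcp_pos"]),"spin",-((a[3]-s["eef_rot"][2]+180)%360-180))
E
python3 rel.py .470 .2788 .004 183.65
```

```text
4.5833 [0.4751 0.2812 0.0274] [ 178.7047    2.2864 -176.4722] [0.1085 0.388  0.7262] 0.08815600118970454
travel [ 0.0061 -0.0026  0.0232] spin -0.12224985796615329
```

send_rows(motion=[{"travel": [0,0,0],"spin": 0},{"travel": [0,0,0],"spin": 0}])

```text
time_s: 4.75
tcp_pos: [0.477, 0.2821, 0.0311]
eef_rot: [178.5, 2.5, -176.5]
contact_force: [-0.1, -0.0, 0.1]
gripper_width: 0.0876
```

send_rows(motion=[{"travel": [0.006,-0.003,0],"spin": 0}])

```text
time_s: 4.83
tcp_pos: [0.4729, 0.28, 0.0326]
eef_rot: [178.4, 2.6, -176.5]
contact_force: [0.2, 0.2, -0.1]
gripper_width: 0.0877
```

send_rows(motion=[{"travel": [0,0,0],"spin": 0}])

```text
time_s: 4.92
tcp_pos: [0.4724, 0.2796, 0.0338]
eef_rot: [178.4, 2.7, -176.5]
contact_force: [-0.7, -0.7, 1.1]
gripper_width: 0.0876
```

```bash
python3 rel.py .470 .2788 .004 183.65; python3 -c "
from h import *
r.capture('wrist');print(r.get_state())"
```

```text
4.9167 [0.4724 0.2796 0.0338] [ 178.3673    2.6693 -176.5407] [-0.7097 -0.7417  1.144 ] 0.08757512437531607
travel [ 0.0039 -0.0015  0.0296] spin -0.19069579686492943
{'time_s': 4.9667, 'joints': array([  51.7201,   19.012 ,  -31.8061,    1.562 ,  -36.1326, -139.4233]), 'qd': array([0.0095, 0.7776, 0.5312, 0.2989, 0.3965, 0.1927]), 'joint_torque': array([ -0.0957, -46.1429,  18.7708,   4.2958,  -0.0204,  -0.0502]), 'tcp_pos': array([0.4731, 0.2802, 0.0341]), 'eef_rot': array([ 178.333 ,    2.726 , -176.5057]), 'contact_force': array([0.1549, 1.1648, 0.1844]), 'moment': array([ 0.0082,  0.0416, -0.0204]), 'gripper_width': 0.08770057243919933}
```

send_rows(motion=[{"travel": [0.003,-0.001,0.017],"spin": 0},{"travel": [0.002,-0.001,0.013],"spin": 0}])

```text
time_s: 5.13
tcp_pos: [0.4719, 0.2814, 0.0076]
eef_rot: [178.0, 3.1, -176.5]
contact_force: [-0.4, 0.2, -0.4]
gripper_width: 0.0875
```

```bash
python3 rel.py .470 .2788 .003 183.65
```

```text
5.1333 [0.4719 0.2814 0.0076] [ 177.9891    3.0834 -176.4752] [-0.4423  0.2011 -0.4356] 0.08745592341539042
travel [ 0.0023 -0.0027  0.0044] spin -0.12520322379793924
```

send_rows(motion=[{"travel": [0.002,-0.002,0.005],"spin": 0},{"travel": [0.001,0,0.002],"spin": 0}], gripper=-1, squeeze=25)

```text
time_s: 5.3
tcp_pos: [0.4701, 0.2776, 0.0013]
eef_rot: [178.2, 3.1, -176.3]
contact_force: [12.4, -28.9, 41.1]
gripper_width: 0.0796
```

send_rows(motion=[{"travel": [0,0,0.0015],"spin": 0},{"travel": [0,0,0.0015],"spin": 0}])

```text
time_s: 5.47
tcp_pos: [0.4707, 0.2731, 0.0012]
eef_rot: [178.6, 3.1, -176.1]
contact_force: [-7.7, 2.6, 12.8]
gripper_width: 0.0699
```

send_rows(motion=[{"travel": [0,0,-0.03],"spin": 0},{"travel": [0,0,-0.035],"spin": 0},{"travel": [-0.01,-0.038,0],"spin": 0},{"travel": [-0.01,-0.038,0],"spin": 0},{"travel": [-0.01,-0.038,0],"spin": 0}])

```text
time_s: 5.88
tcp_pos: [0.5064, 0.1619, 0.0714]
eef_rot: [178.7, 3.3, -175.5]
contact_force: [0.0, 0.2, -0.9]
gripper_width: 0.0699
```

```bash
python3 rel.py .5398 .0642 .065 161.35
```

```text
5.8833 [0.5064 0.1619 0.0714] [ 178.6835    3.2836 -175.4885] [ 0.0061  0.182  -0.9046] 0.06991710395961241
travel [-0.0252 -0.1002  0.0055] spin 23.1615021532765
```

send_rows(motion=[{"travel": [-0.009,-0.036,0.002],"spin": 5.8},{"travel": [-0.0125,-0.035,0.002],"spin": 5.8},{"travel": [-0.009,-0.018,0.002],"spin": 5.8},{"travel": [-0.004,-0.007,0.002],"spin": 5.8},{"travel": [0,0,0.001],"spin": 0}])

```text
time_s: 6.3
tcp_pos: [0.5414, 0.0549, 0.0648]
eef_rot: [177.3, 2.6, 160.0]
contact_force: [-0.0, -0.6, -0.5]
gripper_width: 0.0699
```

```bash
python3 look.py w4; python3 rel.py .5398 .0642 .035 161.35
```

```text
6.3 [0.5414 0.0549 0.0648] [177.2997   2.5959 160.0472]
[0.4655 0.0742 0.2182] [161.8671  -2.7162  70.1989] 62.69915882811971
6.35 [0.5412 0.0555 0.0647] [177.318    2.6081 160.3803] [-0.3555  0.0778 -0.8547] 0.06952760696547981
travel [0.0056 0.0063 0.0298] spin -0.9697197401298752
```

View pics/w4.png

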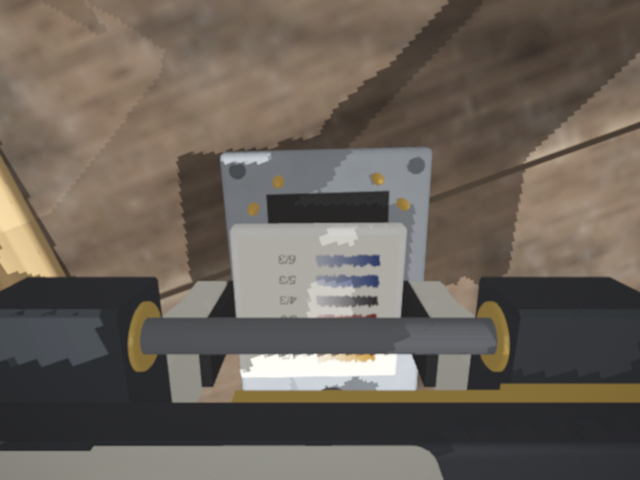

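Run:
```python
from seg import *
z=np.load("w4.npz"); s=r.get_state(); print(s["time_s"])
hsv=cv2.cvtColor(z["p"],cv2.COLOR_BGR2HSV); m=((hsv[...,1]>130)&(abs(hsv[...,0].astype(int)-20)<10)&(hsv[...,2]>110)).astype(np.uint8); m[:165]=0; m[222:]=0; m[:,:235]=0; m[:,420:]=0
n,l,st,ce=cv2.connectedComponentsWithStats(m); print(st[1:],ce[1:])
for tag,pix in(("pins",[[278,182],[377.5,179],[253,209],[403.5,204]]),):
    q=ray(z,pix,.018); S=np.array([[-40,26*-1],[-40,26],[-26,-40],[-26,40]])/1000.
    a=S-S.mean(0); b=q-q.mean(0); th=np.arctan2((a[:,0]*b[:,1]-a[:,1]*b[:,0]).sum(),(a*b).sum())
    Rm=np.array([[np.cos(th),-np.sin(th)],[np.sin(th),np.cos(th)]]); print(np.degrees(th),"nest",q.mean(0)-Rm@S.mean(0),(q-(S@Rm.T+q.mean(0)-Rm@S.mean(0)))*1000)
e=ray(z,[[232,226],[405,225]],s["tcp_pos"][2]+.007+.001); print("edge",e, np.hypot(*(e[1]-e[0])))
a=e[1]-e[0]; print("tile yaw",np.degrees(np.arctan2(-a[0],a[1]))); n=np.array([a[1],-a[0]])/np.hypot(*a); print("tile centre",e.mean(0)+n*.035, "tcp",s["tcp_pos"],s["eef_rot"])
```

```text
6.35
[[372 174  11  10  85]
 [273 177  10  11  83]
 [398 199  11  11  90]
 [248 203  10  12  90]] [[377.2353 178.4941]
 [277.7349 181.7229]
 [402.8222 204.0222]
 [252.6333 208.8   ]]
-18.475350791955666 nest [0.5405 0.0637] [[ 0.2808  0.336 ]
 [ 0.0064 -0.6551]
 [ 0.0381  0.7651]
 [-0.3253 -0.446 ]]
edge [[0.4962 0.0355]
 [0.5193 0.0981]] 0.06664918096085846
tile yaw -20.24547924923901
tile centre [0.5406 0.0547] tcp [0.5412 0.0555 0.0647] [177.318    2.6081 160.3803]
```

send_rows(motion=[{"travel": [0.006,0.007,0.015],"spin": -1},{"travel": [0,0,0.016],"spin": -0.3}])

```text
time_s: 6.52
tcp_pos: [0.5418, 0.0661, 0.0368]
eef_rot: [177.2, 3.0, 162.0]
contact_force: [0.3, 1.2, -0.8]
gripper_width: 0.0694
```

```bash
python3 rel.py .5402 .0640 .026 161.5
```

```text
6.5167 [0.5418 0.0661 0.0368] [177.152    2.9676 162.0067] [ 0.322   1.1613 -0.8066] 0.06942817438748988
travel [ 0.0015 -0.0031  0.0106] spin 0.5067310199023041
```

send_rows(motion=[{"travel": [0.0015,-0.0025,0.009],"spin": 0.3}])

```text
time_s: 6.6
tcp_pos: [0.5401, 0.0654, 0.027]
eef_rot: [177.1, 3.0, 162.0]
contact_force: [-0.6, -0.2, -1.6]
gripper_width: 0.0698
```

```bash
python3 rel.py .5402 .0640 .020 161.5
```

```text
6.6 [0.5401 0.0654 0.027 ] [177.144    2.963  161.9514] [-0.6449 -0.2495 -1.5974] 0.06982501955789835
travel [-0.0001 -0.0017  0.0069] spin 0.4513514602804207
```

send_rows(motion=[{"travel": [0,-0.001,0.006],"spin": 0.3}])

```text
time_s: 6.68
tcp_pos: [0.5393, 0.0651, 0.0202]
eef_rot: [177.2, 2.9, 161.8]
contact_force: [-1.0, -1.2, -1.1]
gripper_width: 0.0693
```

```bash
python3 rel.py .5402 .0640 .013 161.5
```

```text
6.6833 [0.5393 0.0651 0.0202] [177.1694   2.9022 161.7937] [-1.0128 -1.1899 -1.1189] 0.0693178474945277
travel [-0.0008 -0.0011  0.0072] spin 0.29369854664383865
```

send_rows(motion=[{"travel": [-0.0005,-0.001,0.006],"spin": 0.2}])

```text
time_s: 6.77
tcp_pos: [0.5397, 0.0646, 0.014]
eef_rot: [177.2, 2.9, 161.7]
contact_force: [-9.4, 5.1, 49.2]
gripper_width: 0.0696
```

```bash
python3 rel.py .5402 .0640 .013 161.5
```

```text
6.7667 [0.5397 0.0646 0.014 ] [177.1792   2.892  161.7107] [-9.4112  5.0982 49.2259] 0.06962232840454018
travel [-0.0007 -0.0005  0.001 ] spin 0.21070679447973362
```

send_rows(motion=[{"travel": [0,0,-0.001],"spin": 0},{"travel": [0,0,0],"spin": 0}], gripper=1)

```text
time_s: 6.93
tcp_pos: [0.5401, 0.0657, 0.0154]
eef_rot: [177.2, 2.9, 161.9]
contact_force: [0.4, -0.2, -0.0]
gripper_width: 0.078
```

send_rows(motion=[{"travel": [0,0,0],"spin": 0},{"travel": [0,0,-0.02],"spin": 0},{"travel": [0,0,-0.04],"spin": 0},{"travel": [0,0,-0.04],"spin": 0}])

```text
time_s: 7.27
tcp_pos: [0.5292, 0.0613, 0.1101]
eef_rot: [177.8, 2.3, 162.0]
contact_force: [0.9, 0.5, 0.1]
gripper_width: 0.0877
```

```bash
python3 look.py w5 tile nest pointer_tip
python3 - <<'E'
from seg import *
z=np.load("w5.npz"); p=z["p"]; cv2.imwrite("pics/w5c.png",cv2.resize(p[120:440,120:520],None,fx=2,fy=1.8))
E
```

```text
7.2667 [0.5292 0.0613 0.1101] [177.7721   2.2775 162.0096]
[0.4539 0.079  0.264 ] [162.189   -2.2425  72.1256] 62.69915882811971
tile 0.7 [0.5383 0.064  0.0145] [320.9589 245.5322]
```

View pics/w5.png

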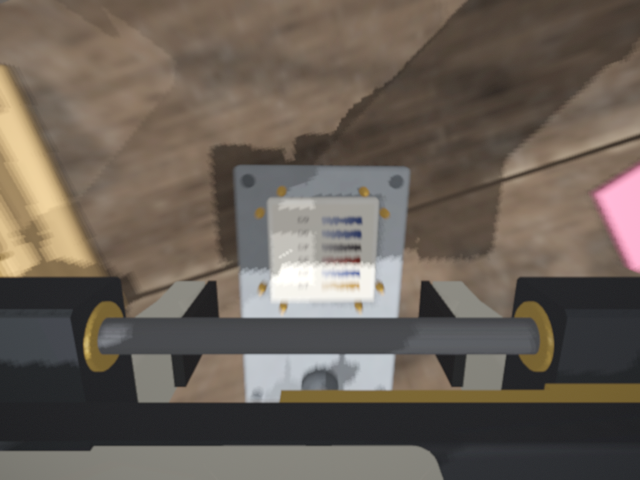

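Tile lies between all eight pins at (322,248), strokes up. Now on to the loupe, with the pointer height refined in the same step.

send_rows(motion=[{"travel": [0.0055,-0.0385,0],"spin": 0},{"travel": [0.0055,-0.0385,0],"spin": 0},{"travel": [0.0055,-0.0385,0],"spin": 0},{"travel": [0.0055,-0.0385,0],"spin": 0},{"travel": [0.005,-0.036,0],"spin": -7}])

```text
time_s: 7.88
tcp_pos: [0.447, -0.1076, 0.0982]
eef_rot: [177.8, 2.7, 168.8]
contact_force: [0.3, -0.7, -0.3]
gripper_width: 0.0873
```

send_rows(motion=[{"travel": [0,0,0.002],"spin": -7}])

```text
time_s: 7.97
tcp_pos: [0.4431, -0.1109, 0.0947]
eef_rot: [178.2, 2.7, 175.9]
contact_force: [-0.7, -0.4, -1.1]
gripper_width: 0.0878
```

```bash
python3 look.py w6 loupe pointer_tip; python3 rel.py .443 -.113 .06 176.2
python3 - <<'E'
from seg import *
for n in ("side","top"):
    c,p,d=cap(n); P=cloud(c,d); h=cv2.cvtColor(p,cv2.COLOR_BGR2HSV)
    m=(d>0)&((h[...,0]<8)|(h[...,0]>172))&(h[...,1]>150)&(h[...,2]>90)&(np.hypot(P[...,0]-.62,P[...,1]-.04)<.06)
    v,u=np.nonzero(m); print(n); q=P[m]; i=np.argsort(q[:,0]); print(np.c_[u,v,q*1000].astype(int)[i][:40].tolist())
    for x in r.pinpoint(n,"pointer_tip")[:2]: print(round(x["conf"],2),w(c,x["at"]),px(c,w(c,x["at"])))
    cv2.imwrite(f"pics/{n}1.png",p)
E
```

```text
7.9667 [ 0.4431 -0.1109  0.0947] [178.2016   2.7013 175.9206]
[ 0.3646 -0.1108  0.2481] [161.7613  -1.8129  86.0343] 62.69915882811971
loupe 0.67 [ 0.5241 -0.1211  0.0421] [309.1275 379.0085]
8.1167 [ 0.4465 -0.1081  0.0954] [178.1763   2.8164 175.5675] [0.4812 0.7248 0.1229] 0.08770071070874229
travel [ 0.0049 -0.0063  0.035 ] spin -0.6324814094120654
side
[[308, 199, 619, 40, 110], [309, 199, 623, 40, 109], [310, 199, 624, 36, 111], [312, 199, 626, 25, 115], [311, 199, 627, 33, 111], [313, 199, 627, 18, 118], [312, 198, 628, 28, 117], [313, 201, 628, 22, 109], [313, 200, 629, 23, 112], [312, 197, 631, 35, 117], [313, 198, 631, 27, 117], [314, 200, 632, 22, 111], [314, 201, 634, 25, 106], [314, 198, 635, 28, 116], [315, 201, 635, 21, 108], [315, 200, 636, 22, 111], [314, 199, 636, 31, 111], [315, 198, 637, 25, 117], [315, 199, 637, 26, 113], [316, 199, 638, 19, 115], [316, 198, 639, 22, 117], [316, 201, 639, 22, 107], [316, 200, 644, 31, 106], [317, 197, 645, 26, 118]]
0.52 [0.6147 0.0411 0.1154] [306.5037 197.7162]
top
[[253, 227, 629, 32, 106], [254, 227, 629, 30, 103], [252, 226, 630, 34, 116], [254, 226, 630, 29, 115], [253, 226, 631, 32, 109], [255, 226, 631, 27, 109], [256, 226, 631, 24, 109], [255, 225, 632, 26, 118], [252, 225, 632, 34, 116], [254, 225, 632, 29, 115], [256, 225, 633, 24, 112], [253, 225, 633, 32, 111], [257, 225, 634, 22, 107], [257, 224, 635, 21, 116], [256, 224, 635, 24, 114], [257, 223, 637, 21, 117], [256, 223, 637, 24, 116], [257, 222, 640, 22, 113], [256, 222, 640, 24, 113], [256, 221, 642, 24, 116], [257, 221, 643, 22, 113]]
0.42 [0.6128 0.0409 0.1083] [249.5518 233.1595]
```

View pics/w6.png

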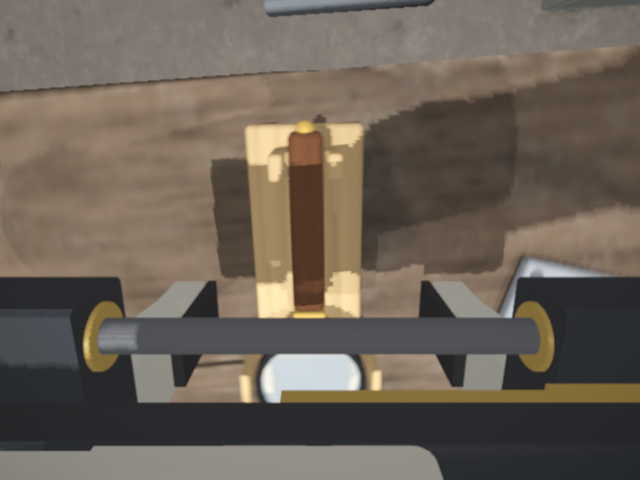

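Run:
```python
from seg import *
cs=r.get_calibration("side"); ct=r.get_calibration("top")
for h in (.100,.105,.110,.115,.12): print(h,"side tip",px(cs,[.6142,.0393,h]),"collar axis",px(cs,[.6398,.0307,h]),"top tip",px(ct,[.6142,.0393,h]))
print("check side nest-frame post top",px(cs,[.6398,.0307,.162]),px(ct,[.6398,.0307,.162]))
z=np.load("w6.npz"); print(ray(z,[[306.7,160],[307,220],[308.5,290]],.052), "lens",ray(z,[[310,379]],.05), "ferrule",ray(z,[[308.5,313]],.045))
for n in("side","top"):
    p=cv2.imread(f"pics/{n}1.png"); u,v=(310,195) if n=="side" else (252,232)
    cv2.imwrite(f"pics/{n}z.png",cv2.resize(p[v-22:v+22,u-30:u+30],None,fx=12,fy=12,interpolation=cv2.INTER_NEAREST))
```

```text
0.1 side tip [306.5457 202.3449] collar axis [314.9101 202.0632] top tip [250.6755 233.0991]
0.105 side tip [306.5595 200.9278] collar axis [314.9366 200.6487] top tip [250.3867 232.8162]
0.11 side tip [306.5734 199.5064] collar axis [314.9631 199.2299] top tip [250.0954 232.5307]
0.115 side tip [306.5873 198.0807] collar axis [314.9897 197.8069] top tip [249.8014 232.2427]
0.12 side tip [306.6013 196.6506] collar axis [315.0164 196.3795] top tip [249.5048 231.9521]
check side nest-frame post top [315.2438 184.216 ] [250.8135 219.0271]
[[ 0.3883 -0.112 ]
 [ 0.4188 -0.1142]
 [ 0.4585 -0.1165]] lens [[ 0.518  -0.1202]] ferrule [[ 0.4764 -0.1178]]
```

View pics/sidez.png

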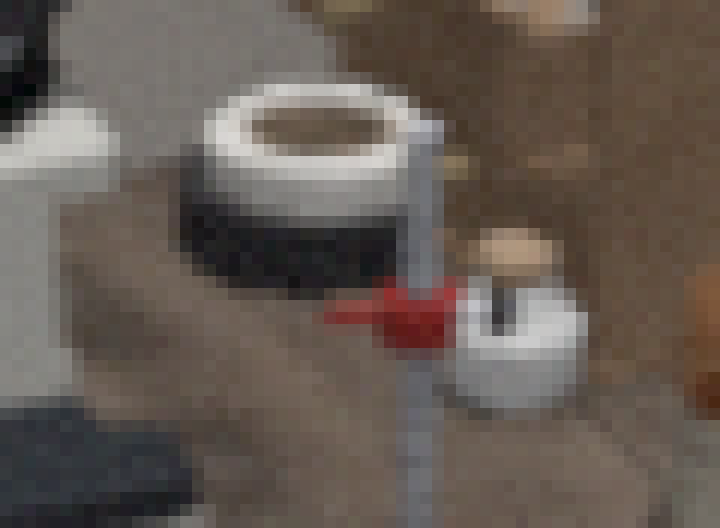

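Side crop: pointer tip at about (306.8,198.9), which gives a height of about 0.111 m after allowing for the post-top check. The handle runs along the measured line, yaw -3.5°.

```bash
python3 rel.py .446 -.1155 .06 176.5
```

```text
8.3167 [ 0.4477 -0.1068  0.096 ] [178.1621   2.8949 175.7547] [ 0.7738 -0.1481 -0.2603] 0.08768233261334052
travel [ 0.0029 -0.01    0.0356] spin -0.7453029974711285
```

send_rows(motion=[{"travel": [0.0015,-0.005,0.018],"spin": -0.5},{"travel": [0.0015,-0.005,0.018],"spin": -0.3}])

```text
time_s: 8.48
tcp_pos: [0.4502, -0.1135, 0.0622]
eef_rot: [178.1, 3.4, 176.6]
contact_force: [-0.8, -0.3, 0.1]
gripper_width: 0.0876
```

```bash
python3 rel.py .446 -.1155 .028 176.5
```

```text
8.4833 [ 0.4502 -0.1135  0.0622] [178.1327   3.367  176.5997] [-0.7753 -0.3495  0.0597] 0.08763477668664729
travel [ 0.006  -0.0034  0.0338] spin 0.09972364569028969
```

send_rows(motion=[{"travel": [0.003,-0.002,0.018],"spin": 0},{"travel": [0.003,-0.002,0.018],"spin": 0}])

```text
time_s: 8.65
tcp_pos: [0.4484, -0.1146, 0.0253]
eef_rot: [178.1, 3.6, 176.6]
contact_force: [-0.6, 1.0, -0.2]
gripper_width: 0.0874
```

```bash
python3 rel.py .446 -.1155 .027 176.5
```

```text
8.65 [ 0.4484 -0.1146  0.0253] [178.0936   3.5654 176.5862] [-0.5879  0.9678 -0.1574] 0.08740150850388986
travel [ 0.0023 -0.001  -0.0019] spin 0.08616370996330147
```

send_rows(motion=[{"travel": [0.002,-0.001,0],"spin": 0},{"travel": [0,0,0.001],"spin": 0},{"travel": [0,0,0.001],"spin": 0},{"travel": [0,0,0.001],"spin": 0},{"travel": [0,0,0.001],"spin": 0}], gripper=-1, squeeze=40)

```text
time_s: 9.07
tcp_pos: [0.4467, -0.1132, 0.0199]
eef_rot: [178.1, 3.3, 176.6]
contact_force: [0.3, -0.2, 0.1]
gripper_width: 0.06
```

send_rows(motion=[{"travel": [0,-0.001,-0.005],"spin": 0},{"travel": [0,-0.001,0],"spin": 0},{"travel": [0,0,0],"spin": 0},{"travel": [0,0,0],"spin": 0}])

```text
time_s: 9.4
tcp_pos: [0.4481, -0.1151, 0.0277]
eef_rot: [178.1, 3.6, 176.6]
contact_force: [-0.6, 0.5, 0.1]
gripper_width: 0.0331
```

send_rows(motion=[{"travel": [0.001,0,0.001],"spin": 0},{"travel": [0,0,0.001],"spin": 0},{"travel": [0,0,0.001],"spin": 0}])

```text
time_s: 9.65
tcp_pos: [0.4478, -0.1151, 0.0258]
eef_rot: [178.1, 3.7, 176.6]
contact_force: [-9.2, 4.3, 30.7]
gripper_width: 0.0177
```

send_rows(motion=[{"travel": [-0.001,0.0005,-0.015],"spin": 0},{"travel": [-0.002,0.001,-0.03],"spin": 0},{"travel": [-0.002,0.001,-0.03],"spin": 0}])

```text
time_s: 9.9
tcp_pos: [0.4429, -0.1156, 0.097]
eef_rot: [178.2, 2.9, 176.5]
contact_force: [0.2, -0.4, -1.0]
gripper_width: 0.0178
```

```bash
python3 rel.py .4624 .0685 .0918 176.6
```

```text
9.9 [ 0.4429 -0.1156  0.097 ] [178.1801   2.8965 176.497 ] [ 0.1605 -0.3534 -0.9931] 0.017846319194633312
travel [-0.008   0.1847  0.0115] spin -0.10297691222393723
```

send_rows(motion=[{"travel": [-0.001,0.036,0],"spin": 0},{"travel": [-0.002,0.038,0.002],"spin": 0},{"travel": [-0.002,0.038,0.002],"spin": 0},{"travel": [-0.002,0.038,0.002],"spin": 0},{"travel": [-0.001,0.028,0.001],"spin": 0}])

```text
time_s: 10.32
tcp_pos: [0.4654, 0.0628, 0.1028]
eef_rot: [178.0, 3.5, 175.8]
contact_force: [1.3, -0.0, -0.4]
gripper_width: 0.0176
```

send_rows(motion=[{"travel": [0,0,0],"spin": 0}])

```text
time_s: 10.4
tcp_pos: [0.4664, 0.0667, 0.103]
eef_rot: [178.0, 3.6, 175.9]
contact_force: [1.0, -0.3, -0.0]
gripper_width: 0.0176
```

```bash
python3 rel.py .4624 .0685 .0918 176.6; python3 look.py w7 loupe tile
python3 - <<'E'
from h import *
for n in ("side","top"):
    c,p,d=cap(n); cv2.imwrite(f"pics/{n}2.png",p)
    u,v=(300,205) if n=="side" else (255,250)
    cv2.imwrite(f"pics/{n}2z.png",cv2.resize(p[v-45:v+45,u-60:u+60],None,fx=6,fy=6,interpolation=cv2.INTER_CUBIC))
    for t in("loupe","pointer_tip"):
        for x in r.pinpoint(n,t)[:2]: print(n,t,round(x["conf"],2),w(c,x["at"]),px(c,w(c,x["at"])))
E
python3 rel.py .4624 .0685 .0918 176.6
```

```text
10.4 [0.4664 0.0667 0.103 ] [177.9556   3.564  175.9393] [ 0.9847 -0.315  -0.02  ] 0.01763230630433808
travel [0.0048 0.0011 0.011 ] spin -0.6606587752972075
10.4 [0.4664 0.0667 0.103 ] [177.9556   3.564  175.9393]
[0.3855 0.0662 0.2551] [160.8993  -2.0533  86.096 ] 62.69915882811971
tile 0.89 [0.5889 0.2954 0.0049] [618.9601 357.8508]
side loupe 0.73 [0.5394 0.0581 0.1212] [282.5643 197.8597]
side pointer_tip 0.61 [0.6119 0.0433 0.1121] [305.4001 198.5466]
top loupe 0.65 [0.5399 0.0583 0.1236] [240.6298 261.2095]
top pointer_tip 0.57 [0.6138 0.0387 0.1072] [250.4918 232.8512]
top pointer_tip 0.17 [0.5355 0.0653 0.0101] [245.0423 266.1248]
10.85 [0.4652 0.0619 0.1027] [178.0063   3.4709 175.6751] [ 0.9083  0.1182 -0.8109] 0.01747187623729501
travel [0.004  0.006  0.0109] spin -0.9249178917444283
```

View pics/side2z.png

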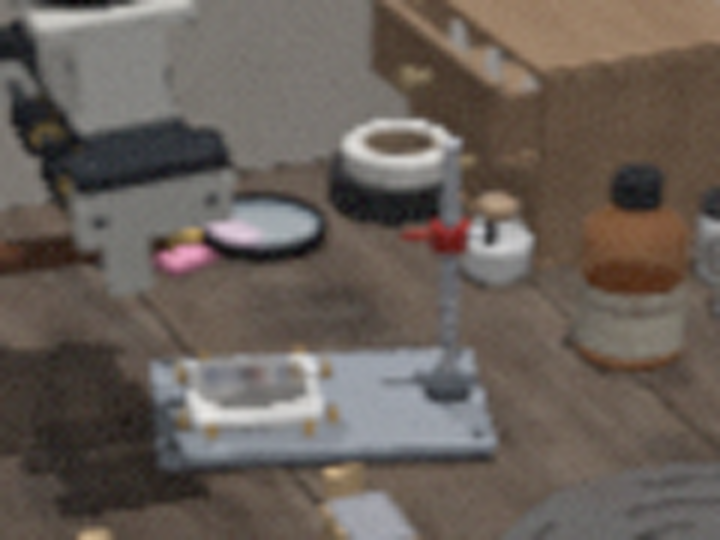

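send_rows(motion=[{"travel": [0.0005,0.006,0.01],"spin": 0}])

```text
time_s: 10.93
tcp_pos: [0.4667, 0.0676, 0.0943]
eef_rot: [177.9, 3.6, 175.6]
contact_force: [0.1, 0.1, -0.6]
gripper_width: 0.0176
```

```bash
python3 - <<'E'
from h import *
for n in ("side","top"):
    c,p,d=cap(n)
    for t in("loupe","pointer_tip"):
        for x in r.pinpoint(n,t)[:1]: print(n,t,round(x["conf"],2),w(c,x["at"]))
E
python3 rel.py .4652 .068 .0918 176.6
```

```text
side loupe 0.84 [0.5406 0.0642 0.115 ]
side pointer_tip 0.45 [0.6153 0.042  0.1117]
top loupe 0.76 [0.5416 0.063  0.1114]
top pointer_tip 0.59 [0.6113 0.0401 0.1089]
11.2333 [0.4659 0.068  0.0932] [178.0074   3.4789 175.6659] [ 1.146  -0.4662 -0.7248] 0.01747001355427146
travel [ 0.0008 -0.0001  0.0014] spin -0.9341331215692321
```

```bash
python3 -c "
from h import *
s=r.get_state(); print(s['time_s'],s['tcp_pos'],s['qd'],s['gripper_width']); print(r.close_job())"
```

```text
11.2333 [0.4659 0.068  0.0932] [ 0.2454 -0.1869  0.0923 -0.0191  0.1594 -0.0163] 0.01747001355427146
the job is handed in; nothing more can be done
None
```

I laid the white painted tile flat between the eight pins and let go of it. I then lifted the loupe from its rest and am holding it over the tile, and handed the job in at 11.2 s of robot time; no verdict is reported.

**Last checks**
- **Tile:** the wrist picture after release showed it seated between all eight pins, painted strokes up. I did not look closely at it again, but it was still in place in the side picture taken with the loupe over it.
- **Loupe sideways:** the networks put the lens at about (0.541, 0.064). The nest centre is at about (0.540, 0.064).
- **Loupe height:** about 0.112 m from the arm's pose, and 0.111 to 0.115 m from the networks. The pointer is at about 0.111 m by my pixel measurement, and 0.109 to 0.112 m from the networks. The readings differ by up to 6 mm, so the worst pairing is inside the 7 mm limit but only just.
- **Level and still:** the tool's tilt changed by about 0.2° from the grasp, joint speeds were below 0.3°/s, and the grip was firm at 17.5 mm. I did not measure the lens's own tilt directly.

**What did not go smoothly**
- The arm's pose drifted slightly with each move row, leaving the tool tilted about 3.5°. I corrected for this in short steps.
- The tool force reading briefly reached 41 N at the tile grasp, 49 N when the tile touched down on the plate, and 31 N at the loupe grasp. These are below the 120 N wrist limit. The fingers or the held object were in contact each time, so I don't expect the 40 N limit on the arm and gripper body to apply, but I could not confirm that.

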